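# Load the soak-test rigs and the battery dock

### The job

Four parts lie mixed on the bench and belong in the three two-bay rigs behind them. Stand the loose blue contactor in the empty bay of the rig that already holds a blue contactor, the loose grey relay module in the empty bay of the rig that already holds a grey relay module, and one red battery in each bay of the black charging dock (either battery in either bay). Set each part down, do not drop it: it must end upright and sitting flat on the floor of its bay, and the contactor and relay module that are already loaded must stay where they are.

Things in the scene. Friction and masses are not known exactly. Their poses are not given: they have to be found in the camera images.
- contactor: Loose blue contactor block with a small orange plunger on top, 46 (x) x 56 (y) x 75 mm high, 0.31 kg; straight sides up to 60 mm, then a narrower top. Origin at the centre of its underside (the block's middle is 1 mm toward +x), z up. Grip it across its 46 mm (x) width, 25 to 50 mm above its underside.
- relay_module: Loose grey relay module with black terminals on top, 45 (x) x 62 (y) x 52 mm high, 0.22 kg; straight sides up to 48 mm. Origin at the centre of its underside (middle 1.5 mm toward +x), z up. Grip it across its 45 mm (x) width.
- battery_a: Red block battery with a black and yellow band and two pale terminals on top, body 60 (x) x 60 (y) x 62 mm, 74 mm with the terminals, 0.42 kg. Origin at the centre of its underside (middle 1 mm toward +x), z up. Grip it across 60 mm. Same as battery_b.
- battery_b: The second red block battery, the same in every way as battery_a.
- contactor_rig: Aluminium plate, 176 (y) x 114 mm (x), steel blades, red and black sockets in front, black terminal strips behind. Fixed. Origin under the midpoint between the bays; x to the terminal side, y along the bays. Bay floors at z 8 mm, centred at x 0, y +42 mm (loaded) and -42 mm (empty), 56 (x) x 66 (y) mm. 5 mm room round the part; blades lean outward, tops 14 mm over the floor, nothing higher.
- relay_rig: Blue plate 188 (y) x 113 mm (x), steel blades, green bay floors, small lamps in front, green terminals behind. Fixed. Origin under the midpoint between the bays; x to the terminal side, y along the bays. Bay floors at z 8 mm, centred at x 0, y -45 mm (loaded) and +45 mm (empty), 55 (x) x 72 (y) mm. 5 mm room round the part; blades lean outward, tops 14 mm over the floor, nothing higher.
- charging_dock: Black plate 184 (y) x 128 mm (x), grey blades, copper contacts, orange button in front, grey blocks behind. Fixed. Origin under the midpoint between the bays; x to the terminal side, y along the bays. Bay floors at z 8 mm, centred at x 0, y +44 and -44 mm, both empty, 70 x 70 mm. 5 mm room round the part; blades lean outward, tops 14 mm over the floor, nothing higher.
- contactor_loaded: The blue contactor already standing in the +y bay of the contactor rig, same as the loose one; to be left where it is.
- relay_loaded: The grey relay module already standing in the -y bay of the relay rig, same as the loose one; to be left where it is.
Not all that is in view belongs to the job. What is shaped like the relay_module but turquoise is not meant.

How it is judged:
At the end, for the whole second after the job is handed in: Contactor and relay module stand in the empty bays of their own rigs, one battery in each dock bay: each within 12 mm of the bay centre along and across, underside within 4 mm of the bay floor, upright within 0.06 rad, at rest; the two parts loaded before still stand in their bays (x of contactor in the frame of contactor_rig between -0.012 and 0.012 m and y of contactor in the frame of contactor_rig between -0.054 and -0.03 m and z of contactor in the frame of contactor_rig between 0.004 and 0.0115 m and angle between each of contactor, contactor_loaded, relay_module, relay_loaded's own z axis and vertical below 0.06 rad and x of contactor_loaded in the frame of contactor_rig between -0.012 and 0.012 m and y of contactor_loaded in the frame of contactor_rig between 0.03 and 0.054 m and z of contactor_loaded in the frame of contactor_rig between 0.004 and 0.0115 m and x of relay_module in the frame of relay_rig between -0.012 and 0.012 m and y of relay_module in the frame of relay_rig between 0.033 and 0.057 m and z of relay_module in the frame of relay_rig between 0.004 and 0.0115 m and x of relay_loaded in the frame of relay_rig between -0.012 and 0.012 m and y of relay_loaded in the frame of relay_rig between -0.057 and -0.033 m and z of relay_loaded in the frame of relay_rig between 0.004 and 0.0115 m and (((x of battery_a in the frame of charging_dock between -0.012 and 0.012 m and y of battery_a in the frame of charging_dock between 0.032 and 0.056 m and z of battery_a in the frame of charging_dock between 0.004 and 0.0115 m and angle between battery_a's own z axis and vertical below 0.06 rad) and (x of battery_b in the frame of charging_dock between -0.012 and 0.012 m and y of battery_b in the frame of charging_dock between -0.056 and -0.032 m and z of battery_b in the frame of charging_dock between 0.004 and 0.0115 m and angle between battery_b's own z axis and vertical below 0.06 rad)) or ((x of battery_a in the frame of charging_dock between -0.012 and 0.012 m and y of battery_a in the frame of charging_dock between -0.056 and -0.032 m and z of battery_a in the frame of charging_dock between 0.004 and 0.0115 m and angle between battery_a's own z axis and vertical below 0.06 rad) and (x of battery_b in the frame of charging_dock between -0.012 and 0.012 m and y of battery_b in the frame of charging_dock between 0.032 and 0.056 m and z of battery_b in the frame of charging_dock between 0.004 and 0.0115 m and angle between battery_b's own z axis and vertical below 0.06 rad))) and linear speed of each of contactor, relay_module, battery_a, battery_b below 0.02 m/s); the robot touches nothing.
It fails at once if a part that was already loaded is pushed more than 10 mm or tipped (distance of any of contactor_loaded, relay_loaded from where it was at the start of the episode above 0.01 m or angle between any of contactor_loaded, relay_loaded's own z axis and vertical above 0.2 rad).
It fails at once if a loose part is dropped or thrown (moves faster than 0.6 m/s with no finger on it, a fall of about 20 mm) ((linear speed of contactor above 0.6 m/s and contact force between contactor and the fingers below 0.05 N) or (linear speed of relay_module above 0.6 m/s and contact force between relay_module and the fingers below 0.05 N) or (linear speed of battery_a above 0.6 m/s and contact force between battery_a and the fingers below 0.05 N) or (linear speed of battery_b above 0.6 m/s and contact force between battery_b and the fingers below 0.05 N)).
It also fails if it takes over 104 s, if anything falls off the work surface, if the arm or the gripper's body presses on something with over 40 N, if the wrist force passes 120 N, or if a joint passes its speed limit or range.

### The arm

A 6-joint arm with a two-finger parallel gripper is mounted at the origin on a cart in front of the work surface, level with it; the furniture and walls round the work are solid. World frame = base frame: x ahead of the robot, y to its left, z up, the work surface at z = 0. Lengths are in m, angles in rad, forces in N, time in s.
With the tool pointing down it reaches from about 0.35 to 0.975 m from the base axis. Payload 4.9 kg.
Tool frame: the origin (TCP) lies at the very end of the fingers, on their centre line; the grasp point (between the pads) lies 19 mm behind it (ctrl.grasp_offset is the distance from the TCP to the grasp point, in m); z points along the fingers, y is the line along which they close (so a half turn about z gives the same grasp; the last joint's range is limited). The gripper opens to 85 mm and grips with 20 to 120 N. Pads are 22 mm wide; open, the fingers measure 114 mm over their backs; the gripper's body (76 mm by 85 mm) begins 54 mm behind the grasp point. The pads swing forward as they close: fully open they stand 13 mm farther back than shut.
Start: joints at [1.048, 0.053, 1.613, -0, 1.476, -0.119], TCP at [0.246, 0.575, 0.231] pointing down, gripper open.
Joint ranges: [-3.01, 3.01], [-1.01, 2.22], [0.06, 2.58], [-1.02, 4.17], [0.09, 2.62], [-3.14, 3.14]. Speed limits (rad/s): [2.57, 2.57, 3.14, 3.14, 3.14, 3.14].

### API

Orientations are given as a rotation vector (axis times angle).
In Python, from station import ctrl, optics gives the robot as it stands.
- The arm moves only by the shell command python3 -m handwheel 'ROWS' [OPENING] [FORCE]. ROWS is JSON, a list of rows, each an object of numbers: "tx", "ty", "tz": the shift along the tool's x, y, z in mm; "roll": the turn about the tool's z in rad. A call has 1 to 12 rows; each row shifts and turns the commanded pose from where the row before left it, along the tool's axes as they then stand; what a row does not reach is not made up. A row lasts 1/12 s, in which the tool goes at most 41.7 mm and 7.16 degrees, less where a joint would pass 70% of its speed; a pose out of reach is approached as far as the arm can. A call with a gripper value outside its range is refused whole. OPENING is the finger opening in mm, from 0 to 85.4, set as the call begins (- or left out, the last holds). The fingers move at their own pace and stop on an object; FORCE is the grip in N (left out, the last holds). Time passes only in rows, so rows that do not move let the fingers close. It gives the time, the measured TCP pose, the force, the opening and the grip force at its end, in the units of the state.
- ctrl.get_obs(): the state, without advancing time (a new reading comes with each control period).
- optics.get_image(name): name is "side" or "top" or "wrist"; returns (picture, depth): 420x560x3 uint8, red, green, blue; 420x560 float32, m along the optical axis (not along the pixel's ray), 0 where there is no reading.
- optics.camera_params(name): a dict with "mtx" (3x3 intrinsics, pixels), "extrinsics" (4x4, takes a point from camera to world coordinates); the wrist camera has in their place "tool_from_camera" (4x4, takes a point from camera to tool coordinates, whose origin is the TCP and whose axes are the flange's). Camera axes: x right, y down, z forward; pixel columns grow to the right and rows downward; lengths in m; the calibration is good to about 2 mm. A picture is of the moment at which its call begins: read the wrist's pose just before it. camera_params takes no time and is no camera call.
- ctrl.finish_job(): hands the job in; it is judged then, once.
The state is a dict: "t": time; "q": joint angles; "dq": joint speeds; "effort": joint torques, N m; "tool_pos": TCP position; "tool_rot": TCP orientation; "contact_force": force on the tool from outside, world axes, zero at the start; "wrist_torque": the same for the moment, N m; "opening": finger opening in m; "grip_force": force on a finger pad.
Only numpy, scipy, OpenCV 4.12 (cv2) and the standard library are available. Lean on these libraries where they do the work, as an engineer would, in place of code of your own. Each camera call takes 0.05 s, during which the arm holds its last target. There are 200 camera calls.

## Working session

There is one attempt and no reset: what is moved stays moved. The work goes in short steps, Python scripts to look and compute and a shell command to move; the robot and the scene stay as the last step left them, time stands still between calls to the robot, and variables do not carry over. Pictures are saved under pics/ and viewed, at most 14 in all, crops included, and the job is handed in when it is done.

```bash
mkdir -p pics; ls; python3 - <<'E'
from station import ctrl, optics
import cv2,numpy as np
print(ctrl.get_obs())
for n in ["top","side","wrist"]:
    im,d=optics.get_image(n); cv2.imwrite(f"pics/{n}0.png",im[:,:,::-1]); np.save(f"pics/{n}0.npy",d)
    print(n,optics.camera_params(n), (d>0).mean(), ctrl.get_obs()['t'])
E
```

```text
pics
{'t': 0.0, 'q': array([ 1.04800820e+00,  5.34035851e-02,  1.61426282e+00, -1.60156924e-05,
        1.47595971e+00, -1.18949353e-01]), 'dq': array([ 0.00108019,  0.00085503, -0.0003889 ,  0.00052948, -0.00038105,
       -0.00045083]), 'effort': array([-2.20316535e-03, -3.93696213e+01, -3.70168412e+01, -3.82693006e-04,
        7.21089717e-03, -1.00877054e-05]), 'tool_pos': array([0.24526776, 0.57421243, 0.23005265]), 'tool_rot': array([-6.29918446e-01, -3.07715189e+00,  3.03841887e-03]), 'contact_force': array([ 0.08754022,  0.25613625, -0.54544629]), 'wrist_torque': array([-0.02460277,  0.00546648, -0.0210199 ]), 'grip_force': 0.0, 'opening': 0.0853652142672308}
top {'mtx': array([[479.46312018,   0.        , 278.81733211],
       [  0.        , 479.46312018, 213.43240478],
       [  0.        ,   0.        ,   1.        ]]), 'extrinsics': array([[-0.02280918, -0.98465784,  0.17299909,  0.31826802],
       [-0.99963035,  0.01990172, -0.01852242, -0.12224707],
       [ 0.01479526, -0.17335762, -0.9847478 ,  1.21362384],
       [ 0.        ,  0.        ,  0.        ,  1.        ]])
[... 331 characters left out ...]
      [ 0.01402666, -0.92686459, -0.37513368,  0.59997373],
       [ 0.        ,  0.        ,  0.        ,  1.        ]])} 0.9955952380952381 0.1
wrist {'mtx': array([[296.88370154,   0.        , 279.73628254],
       [  0.        , 296.88370154, 209.68147897],
       [  0.        ,   0.        ,   1.        ]]), 'tool_from_camera': array([[ 5.29701223e-04, -9.45489720e-01, -3.25651515e-01,
         8.49005901e-02],
       [ 9.99999834e-01,  4.27344504e-04,  3.85845892e-04,
        -7.81737152e-04],
       [-2.25647939e-04, -3.25651666e-01,  9.45489789e-01,
        -1.42871337e-01],
       [ 0.00000000e+00,  0.00000000e+00,  0.00000000e+00,
         1.00000000e+00]])} 0.9961139455782313 0.15
```

View pics/top0.png

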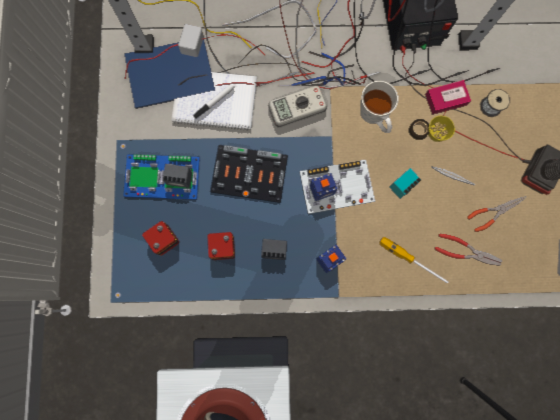

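View pics/side0.png

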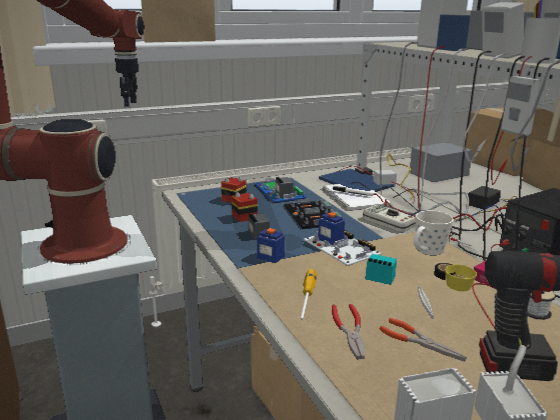

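The top view shows the following (pixels):
- **Contactors:** loose at (331,259), loaded at (323,186).
- **Relays:** loose grey at (274,248), loaded at (178,176). The turquoise decoy is at (405,181).
- **Batteries:** red at (160,237) and (221,245). The magenta box at (448,96) is not one.
- **Rigs:** relay rig (162,177), dock (249,173), contactor rig (338,186).

In the side view all the parts stand upright.

```bash
cat > h.py <<'E'
import numpy as np, cv2
from scipy.spatial.transform import Rotation as R
from station import ctrl, optics
def grab(n,save=None):
    o=ctrl.get_obs(); im,d=optics.get_image(n); p=optics.camera_params(n)
    if n=="wrist":
        T=np.eye(4);T[:3,:3]=R.from_rotvec(o['tool_rot']).as_matrix();T[:3,3]=o['tool_pos']; E=T@p['tool_from_camera']
    else: E=p['extrinsics']
    if save: cv2.imwrite(f"pics/{save}.png",im[:,:,::-1])
    return im,d,p['mtx'],E
def cloud(d,K,E):
    v,u=np.indices(d.shape); P=np.stack([(u-K[0,2])/K[0,0]*d,(v-K[1,2])/K[1,1]*d,d],-1)
    W=P@E[:3,:3].T+E[:3,3]; W[d==0]=np.nan; return W
def ray(uv,K,E,z):
    uv=np.atleast_2d(uv).astype(float); r=np.c_[(uv-K[:2,2])/[K[0,0],K[1,1]],np.ones(len(uv))]@E[:3,:3].T
    return E[:3,3]+r*((z-E[2,3])/r[:,2])[:,None]
def blobs(m,amin):
    n,l,s,c=cv2.connectedComponentsWithStats(m.astype(np.uint8)); return [(l==i) for i in range(1,n) if s[i,4]>amin]
def rect(xy):
    (c,s,a)=cv2.minAreaRect((xy*1000).astype(np.float32)); return np.round(c,1),np.round(s,1),round(a,1)
def tool():
    o=ctrl.get_obs(); M=R.from_rotvec(o['tool_rot']).as_matrix()
    return o['tool_pos'],M
E
cat > t.py <<'E'
from h import *
im,d,K,E=grab("top"); W=cloud(d,K,E)
reg=np.zeros(d.shape,bool); reg[140:300,115:440]=1
for b in blobs(reg&(W[...,2]>.035),20):
    v,u=np.nonzero(b); z=W[b][:,2]; print(int(u.mean()),int(v.mean()),b.sum(),'ztop',np.percentile(z,[50,95]).round(4),rect(W[b][:,:2]))
hsv=cv2.cvtColor(im,cv2.COLOR_RGB2HSV)
for uv in [(116,145),(118,295),(126,158),(199,160),(221,147),(286,155),(302,168),(369,162)]: print(uv,W[uv[1],uv[0]].round(3),hsv[uv[1],uv[0]])
p,M=tool(); print(p,M.round(3))
E
python3 t.py
```

```text
175 174 489 ztop [0.0587 0.0631] (array([627.5, 111.3]), array([62.4, 45.1]), 81.0)
406 181 426 ztop [0.051  0.0559] (array([ 598.4, -467.3]), array([44.4, 62.5]), 40.1)
322 185 478 ztop [0.075 0.086] (array([ 589.2, -255.5]), array([45.9, 55.7]), 19.1)
159 237 692 ztop [0.0644 0.0699] (array([469.1, 148. ]), array([62.8, 60.6]), 35.6)
220 245 663 ztop [0.0645 0.0702] (array([ 4.463e+02, -1.000e-01]), array([61.9, 60.4]), 4.0)
273 248 444 ztop [0.0508 0.0556] (array([ 436.8, -129.2]), array([59.6, 44.2]), 84.4)
331 257 437 ztop [0.0684 0.0774] (array([ 409.8, -269.6]), array([45.7, 55. ]), 33.3)
(116, 145) [ 0.723  0.278 -0.001] [105  20 129]
(118, 295) [0.334 0.259 0.001] [ 19 142 178]
(126, 158) [0.683 0.247 0.01 ] [108 132 124]
(199, 160) [0.677 0.06  0.001] [109 148 112]
(221, 147) [0.708 0.002 0.013] [120  20  64]
(286, 155) [ 0.684 -0.167  0.01 ] [111  33  54]
(302, 168) [ 0.649 -0.208  0.006] [106  79 116]
(369, 162) [ 0.663 -0.385  0.002] [ 18  85 168]
[0.24536991 0.57438084 0.23050914] [[-0.92   0.393 -0.001]
 [ 0.393  0.92  -0.001]
 [ 0.    -0.001 -1.   ]]
```

```bash
python3 -m handwheel '[{"tx":-34,"ty":-21},{"tx":-34,"ty":-21},{"tx":-34,"ty":-21},{"tx":-34,"ty":-21},{"tx":-34,"ty":-21},{"tx":-34,"ty":-21},{"tx":-34,"ty":-21},{"tx":-34,"ty":-21},{"tx":-34,"ty":-21},{"tx":-34,"ty":-21},{"tx":-34,"ty":-21},{"tx":-34,"ty":-21}]'
python3 -m handwheel '[{"roll":-0.12},{"roll":-0.12},{"roll":-0.12},{"roll":-0.04},{"ty":-20},{}]'
python3 - <<'E'
from h import *
print(*tool()); im,d,K,E=grab("wrist","w1"); np.savez("w1.npz",d=d,K=K,E=E,im=im)
E
```

```text
[0.24536991 0.57438084 0.23050914] [[-9.19565289e-01  3.92936698e-01 -6.56619794e-04]
 [ 3.92937214e-01  9.19564611e-01 -1.12815831e-03]
 [ 1.60509524e-04 -1.29542557e-03 -9.99999148e-01]]$[0]: bad value
$[0]: bad value
```

View pics/w1.png

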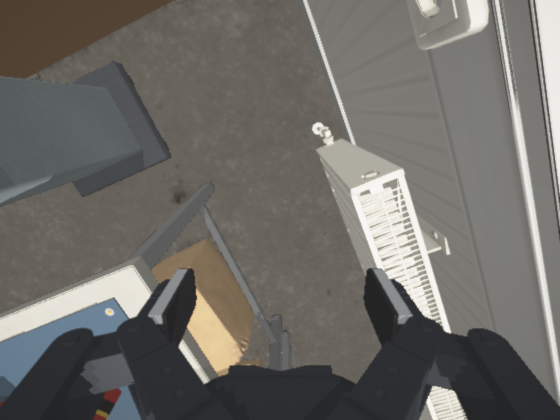

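The first pose shows floor and the bench corner at lower left, with the fingers at v>270. Both moves were refused, so I'll include all four keys in each row.

```bash
python3 -m handwheel '[{"tx":-34,"ty":-21,"tz":0,"roll":0},{"tx":-34,"ty":-21,"tz":0,"roll":0},{"tx":-34,"ty":-21,"tz":0,"roll":0},{"tx":-34,"ty":-21,"tz":0,"roll":0},{"tx":-34,"ty":-21,"tz":0,"roll":0},{"tx":-34,"ty":-21,"tz":0,"roll":0},{"tx":-34,"ty":-21,"tz":0,"roll":0},{"tx":-34,"ty":-21,"tz":0,"roll":0},{"tx":-34,"ty":-21,"tz":0,"roll":0},{"tx":-34,"ty":-21,"tz":0,"roll":0},{"tx":-34,"ty":-21,"tz":0,"roll":0},{"tx":-34,"ty":-21,"tz":0,"roll":0}]'
python3 -m handwheel '[{"tx":0,"ty":0,"tz":0,"roll":-0.12},{"tx":0,"ty":0,"tz":0,"roll":-0.12},{"tx":0,"ty":0,"tz":0,"roll":-0.12},{"tx":-30,"ty":0,"tz":0,"roll":-0.04},{"tx":-30,"ty":-20,"tz":0,"roll":0},{"tx":0,"ty":0,"tz":0,"roll":0}]'
python3 - <<'E'
from h import *
print(*tool()); im,d,K,E=grab("wrist","w2"); np.savez("w2.npz",d=d,K=K,E=E,im=im)
E
```

```text
t: 1.25
tool_pos: [0.5225, 0.1809, 0.2314]
tool_rot: [0.63, 3.077, 0.0]
contact_force: [0.4, 0.8, -0.8]
opening: 0.0851
grip_force: 0.0
t: 1.75
tool_pos: [0.5848, 0.1587, 0.2308]
tool_rot: [0.01, 3.14, -0.003]
contact_force: [-1.1, -1.1, 0.0]
opening: 0.0852
grip_force: 0.0
[0.58478573 0.15870982 0.23076733] [[-0.99997869  0.00638776  0.00135082]
 [ 0.00638531  0.99997797 -0.00181205]
 [-0.00136236 -0.00180338 -0.99999745]]
```

View pics/w2.png

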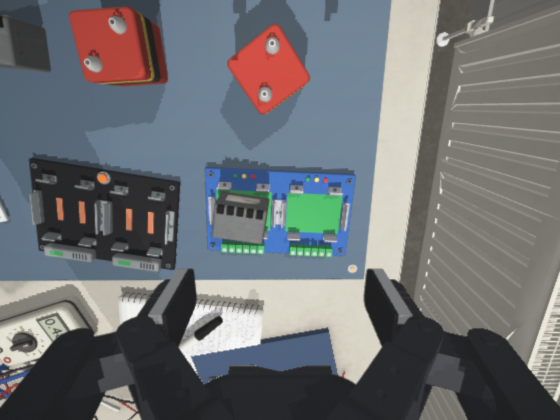

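The wrist view shows the relay rig at (280,210) with its empty green bay at (314,213), the dock at (105,212), and the batteries at (115,45) and (268,68). Next I'll look closer over the dock and the contactor rig.

```bash
python3 -m handwheel '[{"tx":-9,"ty":-35,"tz":9,"roll":0},{"tx":-9,"ty":-35,"tz":9,"roll":0},{"tx":-9,"ty":-35,"tz":9,"roll":0},{"tx":-9,"ty":-35,"tz":9,"roll":0},{"tx":-9,"ty":-35,"tz":9,"roll":0},{"tx":-9,"ty":-35,"tz":9,"roll":0},{"tx":-9,"ty":-35,"tz":6,"roll":0},{"tx":0,"ty":0,"tz":0,"roll":0}]'
python3 - <<'E'
from h import *
im,d,K,E=grab("wrist","w3"); np.savez("w3.npz",d=d,K=K,E=E,im=im)
E
python3 -m handwheel '[{"tx":0,"ty":-38,"tz":0,"roll":0},{"tx":0,"ty":-38,"tz":0,"roll":0},{"tx":0,"ty":-38,"tz":0,"roll":0},{"tx":0,"ty":-38,"tz":0,"roll":0},{"tx":0,"ty":-38,"tz":0,"roll":0},{"tx":0,"ty":0,"tz":0,"roll":0}]'
python3 - <<'E'
from h import *
im,d,K,E=grab("wrist","w4"); np.savez("w4.npz",d=d,K=K,E=E,im=im)
a=cv2.imread("pics/w3.png")[100:400,80:480]; b=cv2.imread("pics/w4.png")[100:400,80:480]
c=np.hstack([a,b]); cv2.imwrite("pics/w34.png",c)
E
```

```text
t: 2.47
tool_pos: [0.6431, -0.089, 0.1694]
tool_rot: [-0.014, -3.139, 0.003]
contact_force: [-0.6, 1.1, 0.1]
opening: 0.0852
grip_force: 0.0
t: 3.02
tool_pos: [0.6423, -0.2788, 0.1719]
tool_rot: [0.013, 3.141, -0.004]
contact_force: [-0.7, 0.2, 0.2]
opening: 0.0856
grip_force: 0.0
```

View pics/w34.png

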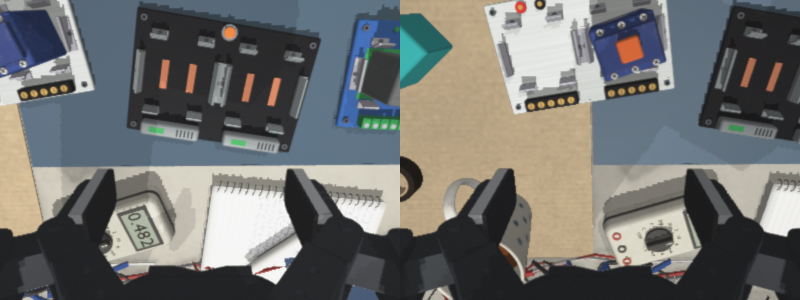

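Crop: the dock is centred near (220,80), with copper strips and blades visible. The contactor rig is on the right, with its empty bay (−y) at (545,60). The turquoise decoy is far left.

```bash
cat > m.py <<'E'
from h import *
def run(f,name,c,yaw,L,extra=None):
    q=np.load(f); d,K,E,im=q['d'],q['K'],q['E'],q['im']; W=cloud(d,K,E); hsv=cv2.cvtColor(im,cv2.COLOR_RGB2HSV)
    a=np.deg2rad(yaw); Rm=np.array([[np.cos(a),-np.sin(a)],[np.sin(a),np.cos(a)]])
    loc=(W[...,:2]-c)@Rm   # rig frame
    near=(abs(loc[...,0])<.08)&(abs(loc[...,1])<.11)
    m=near&(W[...,2]>.0045)
    big=max(blobs(m,300),key=lambda b:b.sum()); print(name,'plate',rect(W[big][:,:2]))
    if extra is not None:
        lo,hi,z=extra; 
        for b in blobs(cv2.inRange(hsv,lo,hi).astype(bool)&near,40):
            v,u=np.nonzero(b); P=ray(np.c_[u,v],K,E,z)[:,:2]; r=rect(P); print('  col',b.sum(),r,'loc',(((r[0]/1000-c)@Rm)*1000).round(1))
    for b in blobs(near&(W[...,2]>.0135)&(W[...,2]<.03),10):
        l=loc[b]*1000; print('  blade',b.sum(),'loc mid',((l.min(0)+l.max(0))/2).round(1),'size',np.ptp(l,0).round(0),'z',np.nanmax(W[b][:,2]).round(3))
import sys
run("w2.npz","relay",np.array([.627,.155]),-8 ,None,((45,150,80),(75,255,255),.008))
run("w3.npz","dock",np.array([.632,-.085]),-9,None,((0,80,120),(14,200,255),.008))
run("w4.npz","contactor",np.array([.605,-.297]),10,None)
E
python3 m.py
```

```text
relay plate (array([579.2, 158.9]), array([150.4,  34.1]), 89.6)
  blade 12 loc mid [-38.1 -88.8] size [5. 5.] z 0.015
  blade 11 loc mid [-40.1 -58.9] size [4. 4.] z 0.015
  blade 11 loc mid [-41.9 -36.7] size [4. 4.] z 0.016
  blade 11 loc mid [-48.8  41.4] size [4. 3.] z 0.016
  blade 11 loc mid [-50.1  52.1] size [4. 4.] z 0.016
  blade 14 loc mid [-52.4  82.4] size [5. 5.] z 0.015
  blade 51 loc mid [-25.4 -70.7] size [ 7. 16.] z 0.026
  blade 14 loc mid [-31.8 -21.3] size [3. 8.] z 0.016
  blade 15 loc mid [-35.2  19.1] size [4. 9.] z 0.015
  blade 38 loc mid [-28.4 -22.9] size [ 6. 15.] z 0.026
  blade 40 loc mid [-31.6  18.7] size [ 6. 15.] z 0.026
  blade 11 loc mid [-39.2  66.1] size [4. 3.] z 0.015
  blade 191 loc mid [-14.9 -44.9] size [ 7. 63.] z 0.03
  blade 37 loc mid [-36.   66.3] size [ 5. 16.] z 0.027
  blade 128 loc mid [  7.3 -85.2] size [33.  9.] z 0.027
  blade 257 loc mid [0.1 0.7] size [34. 20.] z 0.027
  blade 160 loc mid [-6.9 85.3] size [33. 11.] z 0.026
  blade 26 loc mid [ 28.9 -12.2] size [10.  5.] z 0.026
  blade 89 loc mid [28.4 23.9] size [ 6. 16.] z 
[... 2227 characters left out ...]
10.6  80.7] size [34.  8.] z 0.027
  blade 116 loc mid [-44.7 -61.4] size [ 8. 17.] z 0.027
  blade 11 loc mid [-29.   17.3] size [2. 9.] z 0.029
  blade 226 loc mid [-11.7   6.2] size [34.  9.] z 0.026
  blade 196 loc mid [-12.   -3.4] size [33.  8.] z 0.026
  blade 310 loc mid [-12.9 -77.2] size [33.  9.] z 0.027
  blade 58 loc mid [22.6 64.3] size [ 7. 15.] z 0.026
  blade 17 loc mid [19.3 15.4] size [5. 3.] z 0.026
  blade 126 loc mid [ 20.2 -19.6] size [ 9. 16.] z 0.026
  blade 766 loc mid [39.1 42.8] size [14. 56.] z 0.025
  blade 15 loc mid [41.1 81. ] size [6. 5.] z 0.015
  blade 129 loc mid [ 19.6 -61.5] size [ 9. 16.] z 0.026
  blade 738 loc mid [ 38.1 -40.9] size [14. 56.] z 0.025
```

```bash
cat > go.py <<'E'
# usage: go.py x y z gripyaw_deg -> roll first, then tool-axis shifts (mm)
import sys; from h import *
x,y,z,g=map(float,sys.argv[1:5]); p,M=tool(); D=np.array([x,y,z])/1000-p
cur=np.degrees(np.arctan2(M[1,1],M[0,1])); 
for f in (0,180):
    dw=(g+f-cur+180)%360-180; r=-np.radians(dw)           # tool z is down
    M2=M@R.from_rotvec([0,0,r]).as_matrix(); print(f"roll {r:.3f} (dw {dw:.1f})  shift", (M2.T@D*1000).round(1))
o=ctrl.get_obs(); print('p',(p*1000).round(1),'gripyaw',cur.round(1),'tilt',M[:2,2].round(4),'q',o['q'].round(2),'open',o['opening'].round(4),'gf',round(float(o['grip_force']),1),'t',o['t'])
E
python3 go.py 410 -270 110 33.3
```

```text
roll 0.983 (dw -56.3)  shift [ 132.5 -191.3   61.6]
roll -2.159 (dw 123.7)  shift [-132.5  191.3   61.6]Traceback (most recent call last):
  File "go.py", line 8, in <module>
    o=ctrl.get_obs(); print('p',(p*1000).round(1),'gripyaw',cur.round(1),'tilt',M[:2,2].round(4),'q',o['q'].round(2),'open',o['opening'].round(4),'gf',round(float(o['grip_force']),1),'t',o['t'])
                                                                                                                            ^^^^^^^^^^^^^^^^^^
AttributeError: 'float' object has no attribute 'round'
```

```bash
sed -i "s/o\['opening'\].round(4)/round(float(o['opening']),4)/" go.py
python3 -m handwheel '[{"tx":0,"ty":0,"tz":0,"roll":0.123},{"tx":0,"ty":0,"tz":0,"roll":0.123},{"tx":0,"ty":0,"tz":0,"roll":0.123},{"tx":0,"ty":0,"tz":0,"roll":0.123},{"tx":0,"ty":0,"tz":0,"roll":0.123},{"tx":0,"ty":0,"tz":0,"roll":0.123},{"tx":0,"ty":0,"tz":0,"roll":0.123},{"tx":0,"ty":0,"tz":0,"roll":0.123}]' >/dev/null
python3 -m handwheel '[{"tx":22,"ty":-32,"tz":4,"roll":0},{"tx":22,"ty":-32,"tz":4,"roll":0},{"tx":22,"ty":-32,"tz":4,"roll":0},{"tx":22,"ty":-32,"tz":4,"roll":0},{"tx":22,"ty":-32,"tz":4,"roll":0},{"tx":22,"ty":-32,"tz":4,"roll":0},{"tx":0,"ty":0,"tz":0,"roll":0}]' >/dev/null
python3 go.py 410 -270 20 33.3; python3 - <<'E'
from h import *
im,d,K,E=grab("wrist","c1"); W=cloud(d,K,E)
m=(W[...,2]>.04)&(W[...,2]<.085)&(abs(W[...,0]-.41)<.055)&(abs(W[...,1]+.27)<.055)
for b in blobs(m,300): v,u=np.nonzero(b); print(int(u.mean()),int(v.mean()),b.sum(),rect(W[b][:,:2]))
E
```

```text
roll 0.002 (dw -0.1)  shift [ -8.4   2.6 123.5]
roll -3.140 (dw 179.9)  shift [  8.4  -2.6 123.5]
p [ 404.  -265.   143.6] gripyaw 33.4 tilt [-0.0064  0.0048] q [-0.73 -0.22  2.02 -0.    1.35 -1.32] open 0.0854 gf 0.0 t 4.3167
281 221 3730 (array([ 406.1, -270.5]), array([47.1, 54.2]), 33.5)
```

View pics/c1.png

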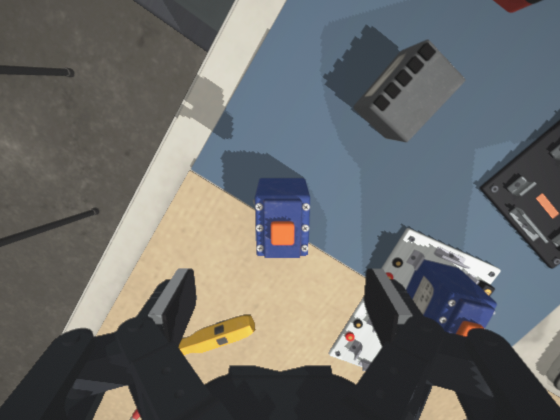

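The crop confirms the blue contactor with the orange plunger at (282,222), standing on its own on the bench. The grey relay is at (410,90). Descending.

```bash
python3 -m handwheel '[{"tx":-7,"ty":1,"tz":30,"roll":0},{"tx":0,"ty":0,"tz":30,"roll":0},{"tx":0,"ty":0,"tz":0,"roll":0}]' >/dev/null; python3 go.py 408.5 -270 20 33.4
```

```text
roll 0.002 (dw -0.1)  shift [ 2.8 -3.1 62.5]
roll -3.140 (dw 179.9)  shift [-2.8  3.1 62.5]
p [ 413.  -271.    82.4] gripyaw 33.5 tilt [-0.0062  0.0065] q [-0.73 -0.11  2.04  0.    1.23 -1.32] open 0.0853 gf 0.0 t 4.6167
```

```bash
python3 -m handwheel '[{"tx":3,"ty":-3,"tz":31,"roll":0},{"tx":0,"ty":0,"tz":31,"roll":0},{"tx":0,"ty":0,"tz":0,"roll":0}]' >/dev/null; python3 go.py 408.5 -270 20 33.4
python3 -m handwheel '[{"tx":0,"ty":0,"tz":0,"roll":0},{"tx":0,"ty":0,"tz":0,"roll":0},{"tx":0,"ty":0,"tz":0,"roll":0},{"tx":0,"ty":0,"tz":0,"roll":0},{"tx":0,"ty":0,"tz":0,"roll":0},{"tx":0,"ty":0,"tz":0,"roll":0},{"tx":0,"ty":0,"tz":0,"roll":0},{"tx":0,"ty":0,"tz":0,"roll":0}]' 20 40
```

```text
roll 0.002 (dw -0.1)  shift [0.1 0.3 1. ]
roll -3.140 (dw 179.9)  shift [-0.1 -0.3  1. ]
p [ 408.4 -270.2   21. ] gripyaw 33.5 tilt [-0.0069  0.0069] q [-0.74 -0.03  2.07  0.    1.11 -1.32] open 0.0855 gf 0.0 t 4.8667
t: 5.53
tool_pos: [0.4125, -0.2754, 0.0283]
tool_rot: [1.487, 2.762, -0.001]
contact_force: [-0.3, 0.4, 6.5]
opening: 0.0456
grip_force: 43.1
```

```bash
python3 go.py 408.5 -270 100 9.2;  python3 -m handwheel '[{"tx":0,"ty":0,"tz":-25,"roll":0},{"tx":0,"ty":0,"tz":-30,"roll":0},{"tx":0,"ty":0,"tz":-30,"roll":0},{"tx":0,"ty":0,"tz":-25,"roll":0},{"tx":0,"ty":0,"tz":0,"roll":0}]'; python3 go.py 598 -339 150 9.2
```

```text
roll 0.423 (dw -24.2)  shift [  5.7  -2.8 -71.7]
roll -2.719 (dw 155.8)  shift [ -5.7   2.8 -71.7]
p [ 412.5 -275.4   28.3] gripyaw 33.4 tilt [ 0.004 -0.003] q [-0.74 -0.04  2.07  0.    1.11 -1.32] open 0.0456 gf 43.1 t 5.5333
t: 5.95
tool_pos: [0.4133, -0.2765, 0.142]
tool_rot: [1.484, 2.756, -0.004]
contact_force: [1.0, -1.6, -2.7]
opening: 0.0453
grip_force: 43.3
roll 0.422 (dw -24.2)  shift [-91.3 172.3  -5.9]
roll -2.719 (dw 155.8)  shift [  91.3 -172.3   -5.9]
p [ 413.3 -276.5  142. ] gripyaw 33.4 tilt [ 0.0085 -0.0078] q [-0.74 -0.19  2.    0.    1.32 -1.32] open 0.0453 gf 43.3 t 5.95
```

```bash
python3 -m handwheel '[{"tx":0,"ty":0,"tz":0,"roll":0.106},{"tx":0,"ty":0,"tz":0,"roll":0.106},{"tx":0,"ty":0,"tz":0,"roll":0.106},{"tx":0,"ty":0,"tz":0,"roll":0.104}]' >/dev/null;python3 -m handwheel '[{"tx":-18,"ty":34,"tz":-2,"roll":0},{"tx":-18,"ty":34,"tz":-2,"roll":0},{"tx":-18,"ty":34,"tz":-2,"roll":0},{"tx":-18,"ty":34,"tz":-2,"roll":0},{"tx":-18,"ty":34,"tz":0,"roll":0},{"tx":0,"ty":0,"tz":0,"roll":0}]' >/dev/null; python3 go.py 599.5 -339 100 9.2; 
python3 -m handwheel '[{"tx":0,"ty":0,"tz":0,"roll":0},{"tx":0,"ty":0,"tz":0,"roll":0},{"tx":0,"ty":0,"tz":0,"roll":0}]'>/dev/null; python3 go.py 599.5 -339 100 9.2;python3 - <<'E'
from h import *
o=ctrl.get_obs(); im,d,K,E=grab("side","s1"); W=cloud(d,K,E); hsv=cv2.cvtColor(im,cv2.COLOR_RGB2HSV)
m=cv2.inRange(hsv,(110,90,30),(128,255,255)).astype(bool)&(np.linalg.norm(W[...,:2]-o['tool_pos'][:2],axis=-1)<.06)
P=W[m]; print('part z range',np.nanpercentile(P[:,2],[0.5,1,2,5,95,99]).round(4), m.sum(), 'force',o['contact_force'])
im,d,K,E=grab("wrist","c2")
cv2.imwrite("pics/s1c.png",np.hstack([cv2.resize(cv2.imread("pics/s1.png")[110:280,230:430],(400,340)),cv2.resize(cv2.imread("pics/c2.png"),(400,340))]))
E
```

```text
roll 0.001 (dw -0.1)  shift [-2.9  2.3 39. ]
roll -3.140 (dw 179.9)  shift [ 2.9 -2.3 39. ]
p [ 596.8 -336.5  139. ] gripyaw 9.3 tilt [-0.0002  0.0014] q [-0.62  0.26  1.54  0.    1.34 -0.78] open 0.0455 gf 43.7 t 6.7833
roll 0.000 (dw -0.0)  shift [-5.4  7.4 42.2]
roll -3.141 (dw 180.0)  shift [ 5.4 -7.4 42.2]
p [ 591.4 -334.9  142.3] gripyaw 9.2 tilt [-0.0017  0.0011] q [-0.62  0.24  1.55 -0.    1.35 -0.79] open 0.0456 gf 43.7 t 7.0333
part z range [0.0171 0.0205 0.0229 0.0276 0.1832 0.1856] 838 force [ 0.33792727 -0.06529213 -4.0183474 ]
```

View pics/s1c.png

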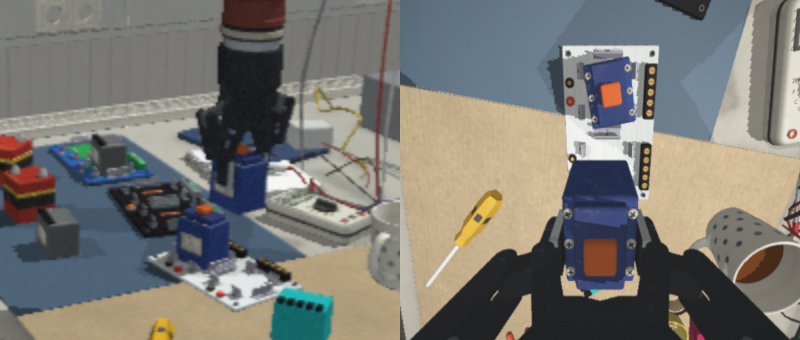

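The side crop shows the contactor hanging upright from the fingers. The wrist crop shows it held squarely, with the rig ahead of it. Now I'll measure its offset in the hand.

```bash
cat > hand.py <<'E'
# held-part extents in tool frame (mm) from wrist depth: tool x face, height of underside; usage hand.py  halfy
from h import *
p,M=tool(); im,d,K,E=grab("wrist"); W=cloud(d,K,E); L=((W-p)@M)*1000
m=(abs(L[...,1])<18)&(L[...,2]<45)&(L[...,2]>-70)&(abs(L[...,0])<70)
P=L[m]
for a in range(-60,40,10):
    s=P[(P[:,2]>=a)&(P[:,2]<a+10)]
    if len(s)>20: print('tool z',a,'n',len(s),'x 2/98%',np.percentile(s[:,0],[2,98]).round(1))
E
python3 hand.py; python3 - <<'E'
from h import *
p,M=tool(); im,d,K,E=grab("side"); W=cloud(d,K,E)
m=(np.linalg.norm(W[...,:2]-p[:2],axis=-1)<.05)&(W[...,2]>.09)
print('low z',np.nanpercentile(W[m][:,2],[.2,1,3]).round(4),'tcp',p)
E
```

```text
tool z -60 n 694 x 2/98% [-1.2 14.4]
tool z -50 n 6895 x 2/98% [-17.2  30.7]
tool z -40 n 2373 x 2/98% [-16.4  33.2]
tool z -30 n 812 x 2/98% [32.5 33.6]
tool z -20 n 646 x 2/98% [32.8 33.8]
tool z -10 n 550 x 2/98% [33. 34.]
tool z 0 n 438 x 2/98% [33.2 34.2]
tool z 10 n 375 x 2/98% [33.5 34.4]
tool z 20 n 177 x 2/98% [33.7 34.5]
low z [0.1192 0.1222 0.1284] tcp [ 0.59190287 -0.33532288  0.14374128]
```

```bash
python3 -m handwheel '[{"tx":-10.6,"ty":7,"tz":20,"roll":0},{"tx":0,"ty":0,"tz":30,"roll":0},{"tx":0,"ty":0,"tz":24,"roll":0},{"tx":0,"ty":0,"tz":8,"roll":0},{"tx":0,"ty":0,"tz":0,"roll":0},{"tx":0,"ty":0,"tz":0,"roll":0},{"tx":0,"ty":0,"tz":0,"roll":0},{"tx":0,"ty":0,"tz":0,"roll":0}]' >/dev/null; python3 go.py 600.4 -344.7 37 9.2; python3 -m handwheel '[{"tx":0,"ty":0,"tz":0,"roll":0},{"tx":0,"ty":0,"tz":0,"roll":0}]' | sed -n 2p
```

```text
roll 0.000 (dw -0.0)  shift [ 1.7 -2.3 27.3]
roll -3.141 (dw 180.0)  shift [-1.7  2.3 27.3]
p [ 602.8 -345.9   64.3] gripyaw 9.2 tilt [ 0.0038 -0.0028] q [-0.63  0.35  1.56 -0.    1.22 -0.79] open 0.0453 gf 43.6 t 7.9
tool_pos: [0.6021, -0.3454, 0.0629]
```

```bash
python3 -m handwheel '[{"tx":1,"ty":-1.5,"tz":8,"roll":0},{"tx":0,"ty":0,"tz":8,"roll":0},{"tx":0,"ty":0,"tz":6,"roll":0},{"tx":0,"ty":0,"tz":0,"roll":0},{"tx":0,"ty":0,"tz":0,"roll":0},{"tx":0,"ty":0,"tz":0,"roll":0},{"tx":0,"ty":0,"tz":0,"roll":0},{"tx":0,"ty":0,"tz":0,"roll":0}]'; python3 -m handwheel '[{"tx":0,"ty":0,"tz":1.5,"roll":0},{"tx":0,"ty":0,"tz":1,"roll":0},{"tx":0,"ty":0,"tz":0,"roll":0},{"tx":0,"ty":0,"tz":0,"roll":0},{"tx":0,"ty":0,"tz":0,"roll":0}]';
```

```text
t: 8.73
tool_pos: [0.5999, -0.3442, 0.0395]
tool_rot: [2.035, 2.393, 0.0]
contact_force: [0.5, -0.7, -3.7]
opening: 0.0454
grip_force: 43.8
t: 9.15
tool_pos: [0.5997, -0.3441, 0.0368]
tool_rot: [-2.036, -2.393, -0.0]
contact_force: [0.3, 0.7, -3.3]
opening: 0.0455
grip_force: 43.8
```

```bash
python3 -m handwheel '[{"tx":0,"ty":0,"tz":1,"roll":0},{"tx":0,"ty":0,"tz":0,"roll":0},{"tx":0,"ty":0,"tz":0,"roll":0}]'|sed -n 2,4p; python3 -m handwheel '[{"tx":0,"ty":0,"tz":1,"roll":0},{"tx":0,"ty":0,"tz":0,"roll":0},{"tx":0,"ty":0,"tz":0,"roll":0}]'|sed -n 2,4p
```

```text
tool_pos: [0.6, -0.3442, 0.0364]
tool_rot: [2.035, 2.392, 0.0]
contact_force: [-0.3, 0.4, -0.9]
tool_pos: [0.6, -0.3442, 0.0363]
tool_rot: [2.035, 2.393, -0.0]
contact_force: [-4.2, 2.3, 4.9]
```

```bash
python3 -m handwheel '[{"tx":0,"ty":0,"tz":0,"roll":0},{"tx":0,"ty":0,"tz":0,"roll":0},{"tx":0,"ty":0,"tz":0,"roll":0},{"tx":0,"ty":0,"tz":0,"roll":0}]' 70;python3 -m handwheel '[{"tx":0,"ty":0,"tz":-10,"roll":0},{"tx":0,"ty":0,"tz":-30,"roll":0},{"tx":0,"ty":0,"tz":-35,"roll":0},{"tx":0,"ty":0,"tz":-35,"roll":0},{"tx":0,"ty":0,"tz":0,"roll":0}]' 85 |sed -n 2,4p; python3 t.py | head -8; python3 go.py 435 -129.5 140 -5.6
```

```text
t: 9.98
tool_pos: [0.5999, -0.3443, 0.0348]
tool_rot: [2.035, 2.392, 0.0]
contact_force: [-0.6, 0.3, -0.0]
opening: 0.0702
grip_force: 0.0
tool_pos: [0.604, -0.3471, 0.1559]
tool_rot: [2.025, 2.381, 0.002]
contact_force: [0.6, -0.8, 2.8]
334 219 13984 ztop [0.5371 0.5986] (array([ 499.7, -253.9]), array([190.8, 508.5]), 43.4)
175 174 486 ztop [0.0585 0.0632] (array([627.4, 111.3]), array([61.5, 45.2]), 81.5)
158 237 690 ztop [0.0643 0.0702] (array([469.4, 147.9]), array([61.9, 60.7]), 35.4)
220 245 663 ztop [0.0645 0.0709] (array([ 4.463e+02, -2.000e-01]), array([61.8, 60.2]), 3.8)
(116, 145) [0.721 0.276 0.005] [106  20 141]
(118, 295) [0.334 0.257 0.006] [ 19 142 194]
(126, 158) [0.685 0.249 0.006] [108 130 137]
(199, 160) [0.677 0.06  0.003] [109 151 123]
roll 0.259 (dw -14.8)  shift [ 199.5 -188.4    9.3]
roll -2.883 (dw 165.2)  shift [-199.5  188.4    9.3]
p [ 602.9 -346.3  152.5] gripyaw 9.2 tilt [ 0.0098 -0.0071] q [-0.63  0.26  1.51  0.    1.35 -0.79] open 0.085 gf 0.0 t 10.45
```

```bash
python3 -m handwheel '[{"tx":0,"ty":0,"tz":0,"roll":0.086},{"tx":0,"ty":0,"tz":0,"roll":0.086},{"tx":0,"ty":0,"tz":0,"roll":0.086},{"tx":28,"ty":-27,"tz":0,"roll":0},{"tx":28,"ty":-27,"tz":0,"roll":0},{"tx":28,"ty":-27,"tz":0,"roll":0},{"tx":28,"ty":-27,"tz":0,"roll":0},{"tx":28,"ty":-27,"tz":0,"roll":0},{"tx":28,"ty":-27,"tz":0,"roll":0},{"tx":28,"ty":-27,"tz":0,"roll":0}]' >/dev/null;python3 -m handwheel '[{"tx":0,"ty":0,"tz":20,"roll":0},{"tx":0,"ty":0,"tz":0,"roll":0},{"tx":0,"ty":0,"tz":0,"roll":0},{"tx":0,"ty":0,"tz":0,"roll":0},{"tx":0,"ty":0,"tz":0,"roll":0},{"tx":0,"ty":0,"tz":0,"roll":0}]' >/dev/null
cat > part.py <<'E'
# part.py x y(m) zlo : settled wrist measurement of part on bench near x,y
import sys; from h import *
x,y,zl=map(float,sys.argv[1:]); im,d,K,E=grab("wrist"); W=cloud(d,K,E)
m=(W[...,2]>zl)&(W[...,2]<.085)&(abs(W[...,0]-x)<.055)&(abs(W[...,1]-y)<.055)
for b in blobs(m,300): print('wrist',b.sum(),rect(W[b][:,:2]),'z',np.percentile(W[b][:,2],[5,50,95]).round(3))
E
python3 part.py .437 -.129 .03;  python3 go.py 436 -129.5 20 -5.6
```

```text
wrist 4196 (array([ 433.5, -129.3]), array([60.3, 45.9]), 84.0) z [0.04  0.051 0.055]
roll 0.000 (dw -0.0)  shift [  2.4   4.5 105.2]
roll -3.142 (dw 180.0)  shift [ -2.4  -4.5 105.2]
p [ 431.3 -131.5  125.2] gripyaw -5.6 tilt [ 0.0001 -0.0001] q [-0.46 -0.29  2.11 -0.    1.32 -0.36] open 0.0854 gf 0.0 t 11.8333
```

```bash
python3 -m handwheel '[{"tx":2,"ty":3.5,"tz":30,"roll":0},{"tx":0,"ty":0,"tz":30,"roll":0},{"tx":0,"ty":0,"tz":30,"roll":0},{"tx":0,"ty":0,"tz":17,"roll":0},{"tx":0,"ty":0,"tz":0,"roll":0},{"tx":0,"ty":0,"tz":0,"roll":0},{"tx":0,"ty":0,"tz":0,"roll":0},{"tx":0,"ty":0,"tz":0,"roll":0},{"tx":0,"ty":0,"tz":0,"roll":0}]' ;python3 -m handwheel '[{"tx":0,"ty":0,"tz":0,"roll":0},{"tx":0,"ty":0,"tz":0,"roll":0},{"tx":0,"ty":0,"tz":0,"roll":0},{"tx":0,"ty":0,"tz":0,"roll":0},{"tx":0,"ty":0,"tz":0,"roll":0},{"tx":0,"ty":0,"tz":0,"roll":0},{"tx":0,"ty":0,"tz":0,"roll":0},{"tx":0,"ty":0,"tz":0,"roll":0}]' 20 40
```

```text
t: 12.58
tool_pos: [0.4358, -0.1298, 0.0197]
tool_rot: [2.324, 2.109, 0.002]
contact_force: [0.6, -0.4, -0.2]
opening: 0.085
grip_force: 0.0
t: 13.25
tool_pos: [0.4349, -0.1293, 0.0184]
tool_rot: [2.326, 2.11, 0.001]
contact_force: [0.9, 0.7, 6.2]
opening: 0.0443
grip_force: 43.4
```

```bash
python3 -m handwheel '[{"tx":0,"ty":0,"tz":-22,"roll":0},{"tx":0,"ty":0,"tz":-35,"roll":0},{"tx":0,"ty":0,"tz":-35,"roll":0},{"tx":0,"ty":0,"tz":-35,"roll":-0.042},{"tx":0,"ty":0,"tz":0,"roll":0},{"tx":0,"ty":0,"tz":0,"roll":0},{"tx":0,"ty":0,"tz":0,"roll":0}]' ; python3 go.py 630 199.5 145 -3.2
```

```text
t: 13.83
tool_pos: [0.4331, -0.1285, 0.1429]
tool_rot: [-2.28, -2.157, 0.002]
contact_force: [-0.4, 0.3, -2.7]
opening: 0.0443
grip_force: 42.7
roll 0.001 (dw -0.0)  shift [338.5 178.3  -2.2]
roll -3.141 (dw 180.0)  shift [-338.5 -178.3   -2.2]
p [ 433.1 -128.5  142.9] gripyaw -3.2 tilt [-0.003   0.0013] q [-0.45 -0.31  2.09 -0.    1.36 -0.4 ] open 0.0443 gf 42.7 t 13.8333
```

10 rows of about (34, 18).

```bash
python3 -m handwheel '[{"tx":24,"ty":12,"tz":0,"roll":0},{"tx":34,"ty":18,"tz":0,"roll":0},{"tx":34,"ty":18,"tz":0,"roll":0},{"tx":34,"ty":18,"tz":0,"roll":0},{"tx":34,"ty":18,"tz":0,"roll":0},{"tx":34,"ty":18,"tz":0,"roll":0},{"tx":34,"ty":18,"tz":0,"roll":0},{"tx":34,"ty":18,"tz":0,"roll":0},{"tx":34,"ty":18,"tz":0,"roll":0},{"tx":30,"ty":15,"tz":0,"roll":0},{"tx":10,"ty":5,"tz":0,"roll":0}]'>/dev/null;python3 -m handwheel '[{"tx":0,"ty":0,"tz":20,"roll":0},{"tx":0,"ty":0,"tz":0,"roll":0},{"tx":0,"ty":0,"tz":0,"roll":0},{"tx":0,"ty":0,"tz":0,"roll":0},{"tx":0,"ty":0,"tz":0,"roll":0},{"tx":0,"ty":0,"tz":0,"roll":0},{"tx":0,"ty":0,"tz":0,"roll":0}]'|sed -n 2,4p; python3 hand.py; python3 go.py 630 199.5 50 -3.2
```

```text
tool_pos: [0.6289, 0.1963, 0.1258]
tool_rot: [2.282, 2.158, 0.002]
contact_force: [0.3, 0.1, -3.1]
tool z -40 n 9343 x 2/98% [-27.2  28.4]
tool z -30 n 878 x 2/98% [28.3 29.7]
tool z -20 n 674 x 2/98% [28.8 29.9]
tool z -10 n 570 x 2/98% [29.  30.2]
tool z 0 n 464 x 2/98% [29.4 30.4]
tool z 10 n 190 x 2/98% [29.6 30.5]
roll 0.000 (dw -0.0)  shift [ 3.1  0.9 75.7]
roll -3.141 (dw 180.0)  shift [-3.1 -0.9 75.7]
p [628.8 196.4 125.7] gripyaw -3.2 tilt [0.0013 0.0002] q [ 0.19  0.21  1.62 -0.    1.31  0.25] open 0.0444 gf 42.5 t 15.3833
```

```bash
python3 -m handwheel '[{"tx":4,"ty":1,"tz":22,"roll":0},{"tx":0,"ty":0,"tz":30,"roll":0},{"tx":0,"ty":0,"tz":22,"roll":0},{"tx":0,"ty":0,"tz":8,"roll":0},{"tx":0,"ty":0,"tz":0,"roll":0},{"tx":0,"ty":0,"tz":0,"roll":0},{"tx":0,"ty":0,"tz":0,"roll":0},{"tx":0,"ty":0,"tz":0,"roll":0},{"tx":0,"ty":0,"tz":0,"roll":0}]'>/dev/null; python3 go.py 630 200.5 28 -3.2
```

```text
roll 0.001 (dw -0.0)  shift [-0.5 -1.1 17. ]
roll -3.141 (dw 180.0)  shift [ 0.5  1.1 17. ]
p [631.1 200.9  45. ] gripyaw -3.2 tilt [0.0034 0.0007] q [0.2  0.31 1.65 0.   1.18 0.25] open 0.0444 gf 42.5 t 16.1333
```

```bash
python3 -m handwheel '[{"tx":0,"ty":-0.5,"tz":7,"roll":0},{"tx":0,"ty":0,"tz":7,"roll":0},{"tx":0,"ty":0,"tz":2,"roll":0},{"tx":0,"ty":0,"tz":0,"roll":0},{"tx":0,"ty":0,"tz":0,"roll":0},{"tx":0,"ty":0,"tz":0,"roll":0},{"tx":0,"ty":0,"tz":0,"roll":0},{"tx":0,"ty":0,"tz":0,"roll":0}]'|sed -n 2,4p; python3 -m handwheel '[{"tx":0,"ty":0,"tz":1,"roll":0},{"tx":0,"ty":0,"tz":0,"roll":0},{"tx":0,"ty":0,"tz":0,"roll":0}]'|sed -n 2,4p; 
```

```text
tool_pos: [0.629, 0.2006, 0.0265]
tool_rot: [-2.282, -2.159, 0.001]
contact_force: [-0.5, -0.3, -1.8]
tool_pos: [0.6292, 0.2007, 0.0264]
tool_rot: [-2.281, -2.159, 0.001]
contact_force: [-4.0, -0.7, 4.7]
```

```bash
python3 -m handwheel '[{"tx":0,"ty":0,"tz":0,"roll":0},{"tx":0,"ty":0,"tz":0,"roll":0},{"tx":0,"ty":0,"tz":0,"roll":0},{"tx":0,"ty":0,"tz":0,"roll":0}]' 68|tail -3;python3 -m handwheel '[{"tx":0,"ty":0,"tz":-10,"roll":0},{"tx":0,"ty":0,"tz":-30,"roll":0},{"tx":0,"ty":0,"tz":-35,"roll":0},{"tx":0,"ty":0,"tz":-35,"roll":0},{"tx":0,"ty":0,"tz":0,"roll":0},{"tx":0,"ty":0,"tz":0,"roll":0},{"tx":0,"ty":0,"tz":0,"roll":0}]' 85 |sed -n 2,4p; python3 go.py 468 148 130 35.5
```

```text
contact_force: [-0.1, -0.3, -0.0]
opening: 0.0681
grip_force: 0.0
tool_pos: [0.6293, 0.2007, 0.1364]
tool_rot: [2.281, 2.159, 0.001]
contact_force: [0.2, 0.4, -1.0]
roll -0.675 (dw 38.7)  shift [  50.7 -162.     6.2]
roll 2.467 (dw -141.3)  shift [-50.7 162.    6.2]
p [629.3 200.7 136.4] gripyaw -3.2 tilt [0.0008 0.0002] q [0.2  0.21 1.61 0.   1.33 0.25] open 0.0851 gf 0.0 t 17.9667
```

```bash
python3 -m handwheel '[{"tx":0,"ty":0,"tz":0,"roll":-0.1125},{"tx":0,"ty":0,"tz":0,"roll":-0.1125},{"tx":0,"ty":0,"tz":0,"roll":-0.1125},{"tx":0,"ty":0,"tz":0,"roll":-0.1125},{"tx":0,"ty":0,"tz":0,"roll":-0.1125},{"tx":0,"ty":0,"tz":0,"roll":-0.1125},{"tx":10,"ty":-32,"tz":0,"roll":0},{"tx":10,"ty":-32,"tz":0,"roll":0},{"tx":10,"ty":-32,"tz":0,"roll":0},{"tx":10,"ty":-32,"tz":0,"roll":0},{"tx":10,"ty":-32,"tz":0,"roll":0}]'>/dev/null;python3 -m handwheel '[{"tx":0,"ty":0,"tz":10,"roll":0},{"tx":0,"ty":0,"tz":0,"roll":0},{"tx":0,"ty":0,"tz":0,"roll":0},{"tx":0,"ty":0,"tz":0,"roll":0},{"tx":0,"ty":0,"tz":0,"roll":0},{"tx":0,"ty":0,"tz":0,"roll":0},{"tx":0,"ty":0,"tz":0,"roll":0}]'>/dev/null; python3 part.py .469 .148 .04;python3 go.py 468 148 21 35.5
```

```text
wrist 6478 (array([466.3, 148.3]), array([60.2, 60. ]), 34.6) z [0.054 0.065 0.072]
roll 0.001 (dw -0.0)  shift [  1.   -2.4 105. ]
roll -3.141 (dw 180.0)  shift [ -1.    2.4 105. ]
p [470.6 148.6 126. ] gripyaw 35.5 tilt [0.0001 0.    ] q [ 0.15 -0.18  2.01 -0.    1.31 -0.47] open 0.085 gf 0.0 t 19.5167
```

```bash
python3 -m handwheel '[{"tx":1,"ty":-2.5,"tz":30,"roll":0.007},{"tx":0,"ty":0,"tz":30,"roll":0},{"tx":0,"ty":0,"tz":30,"roll":0},{"tx":0,"ty":0,"tz":15,"roll":0},{"tx":0,"ty":0,"tz":0,"roll":0},{"tx":0,"ty":0,"tz":0,"roll":0},{"tx":0,"ty":0,"tz":0,"roll":0},{"tx":0,"ty":0,"tz":0,"roll":0},{"tx":0,"ty":0,"tz":0,"roll":0}]' ;python3 -m handwheel '[{"tx":0,"ty":0,"tz":0,"roll":0},{"tx":0,"ty":0,"tz":0,"roll":0},{"tx":0,"ty":0,"tz":0,"roll":0},{"tx":0,"ty":0,"tz":0,"roll":0},{"tx":0,"ty":0,"tz":0,"roll":0},{"tx":0,"ty":0,"tz":0,"roll":0},{"tx":0,"ty":0,"tz":0,"roll":0},{"tx":0,"ty":0,"tz":0,"roll":0}]' 30 50
```

```text
t: 20.27
tool_pos: [0.4689, 0.1481, 0.0227]
tool_rot: [1.446, 2.786, 0.003]
contact_force: [0.4, -0.1, 0.3]
opening: 0.085
grip_force: 0.0
t: 20.93
tool_pos: [0.4683, 0.148, 0.0218]
tool_rot: [1.447, 2.787, 0.002]
contact_force: [0.2, 0.0, 6.0]
opening: 0.0596
grip_force: 56.0
```

```bash
python3 -m handwheel '[{"tx":0,"ty":0,"tz":-20,"roll":0},{"tx":0,"ty":0,"tz":-30,"roll":0},{"tx":0,"ty":0,"tz":-35,"roll":0},{"tx":0,"ty":0,"tz":-35,"roll":0},{"tx":0,"ty":0,"tz":0,"roll":0},{"tx":0,"ty":0,"tz":0,"roll":0},{"tx":0,"ty":0,"tz":0,"roll":0}]' ; python3 go.py 640 -26 140 -9.9
```

```text
t: 21.52
tool_pos: [0.4655, 0.1475, 0.1381]
tool_rot: [-1.446, -2.785, 0.004]
contact_force: [-1.1, 0.2, -5.1]
opening: 0.0593
grip_force: 56.9
roll 0.786 (dw -45.0)  shift [-140.9  201.8   -2.5]
roll -2.356 (dw 135.0)  shift [ 140.9 -201.8   -2.5]
p [465.5 147.5 138.1] gripyaw 35.1 tilt [-0.0046 -0.0008] q [ 0.15 -0.2   2.01 -0.    1.34 -0.46] open 0.0593 gf 56.9 t 21.5167
```

```bash
python3 -m handwheel '[{"tx":0,"ty":0,"tz":0,"roll":0.1123},{"tx":0,"ty":0,"tz":0,"roll":0.1123},{"tx":0,"ty":0,"tz":0,"roll":0.1123},{"tx":0,"ty":0,"tz":0,"roll":0.1123},{"tx":0,"ty":0,"tz":0,"roll":0.1123},{"tx":0,"ty":0,"tz":0,"roll":0.1123},{"tx":0,"ty":0,"tz":0,"roll":0.1123}]'>/dev/null;python3 -m handwheel '[{"tx":-16,"ty":23,"tz":0,"roll":0},{"tx":-22,"ty":32,"tz":0,"roll":0},{"tx":-22,"ty":32,"tz":0,"roll":0},{"tx":-22,"ty":32,"tz":0,"roll":0},{"tx":-22,"ty":32,"tz":0,"roll":0},{"tx":-22,"ty":32,"tz":0,"roll":0},{"tx":-15,"ty":19,"tz":10,"roll":0},{"tx":0,"ty":0,"tz":0,"roll":0},{"tx":0,"ty":0,"tz":0,"roll":0},{"tx":0,"ty":0,"tz":0,"roll":0},{"tx":0,"ty":0,"tz":0,"roll":0},{"tx":0,"ty":0,"tz":0,"roll":0}]'|sed -n 2,4p; python3 hand.py; python3 go.py 640 -26 50 -9.9
```

```text
tool_pos: [0.6411, -0.0248, 0.1301]
tool_rot: [-2.403, -2.022, 0.001]
contact_force: [0.7, -0.4, -3.3]
tool z -60 n 677 x 2/98% [-12.6  20.2]
tool z -50 n 9492 x 2/98% [-21.1  29.4]
tool z -40 n 999 x 2/98% [29.  30.2]
tool z -30 n 833 x 2/98% [29.1 30.4]
tool z -20 n 652 x 2/98% [29.4 30.4]
tool z -10 n 497 x 2/98% [29.3 30.4]
tool z 0 n 442 x 2/98% [29.3 30.2]
tool z 10 n 322 x 2/98% [29.3 30.2]
roll 0.001 (dw -0.1)  shift [-1.3 -1.1 80.6]
roll -3.141 (dw 179.9)  shift [ 1.3  1.1 80.6]
p [641.4 -24.9 130.6] gripyaw -9.8 tilt [-0.0005  0.0001] q [-0.15  0.17  1.66  0.    1.31  0.02] open 0.0593 gf 57.5 t 23.15
```

```bash
python3 -m handwheel '[{"tx":-1.3,"ty":-1,"tz":22,"roll":0},{"tx":0,"ty":0,"tz":30,"roll":0},{"tx":0,"ty":0,"tz":22,"roll":0},{"tx":0,"ty":0,"tz":7,"roll":0},{"tx":0,"ty":0,"tz":0,"roll":0},{"tx":0,"ty":0,"tz":0,"roll":0},{"tx":0,"ty":0,"tz":0,"roll":0},{"tx":0,"ty":0,"tz":0,"roll":0},{"tx":0,"ty":0,"tz":0,"roll":0}]'>/dev/null; python3 go.py 640 -26 31 -9.9
```

```text
roll -0.000 (dw 0.0)  shift [ 0.8 -2.5 21. ]
roll 3.141 (dw -180.0)  shift [-0.8  2.5 21. ]
p [642.2 -27.2  52. ] gripyaw -9.9 tilt [ 0.0034 -0.0005] q [-0.16  0.26  1.7   0.    1.18  0.02] open 0.0595 gf 57.3 t 23.9
```

```bash
python3 -m handwheel '[{"tx":0.5,"ty":-1.5,"tz":8,"roll":0},{"tx":0,"ty":0,"tz":8,"roll":0},{"tx":0,"ty":0,"tz":4,"roll":0},{"tx":0,"ty":0,"tz":0,"roll":0},{"tx":0,"ty":0,"tz":0,"roll":0},{"tx":0,"ty":0,"tz":0,"roll":0},{"tx":0,"ty":0,"tz":0,"roll":0},{"tx":0,"ty":0,"tz":0,"roll":0}]'|sed -n 2,4p; python3 -m handwheel '[{"tx":0,"ty":0,"tz":1,"roll":0},{"tx":0,"ty":0,"tz":0,"roll":0},{"tx":0,"ty":0,"tz":0,"roll":0}]'|sed -n 2,4p; 
```

```text
tool_pos: [0.6392, -0.0262, 0.0298]
tool_rot: [-2.405, -2.021, 0.001]
contact_force: [-2.2, -0.3, -0.0]
tool_pos: [0.6393, -0.0262, 0.0298]
tool_rot: [-2.405, -2.021, 0.001]
contact_force: [-5.3, 1.7, 5.8]
```

Contact felt. Release, then on to the second battery.

```bash
python3 -m handwheel '[{"tx":0,"ty":0,"tz":0,"roll":0},{"tx":0,"ty":0,"tz":0,"roll":0},{"tx":0,"ty":0,"tz":0,"roll":0},{"tx":0,"ty":0,"tz":0,"roll":0}]' 80|tail -3;python3 -m handwheel '[{"tx":0,"ty":0,"tz":-10,"roll":0},{"tx":0,"ty":0,"tz":-30,"roll":0},{"tx":0,"ty":0,"tz":-35,"roll":0},{"tx":0,"ty":0,"tz":-35,"roll":0},{"tx":0,"ty":0,"tz":0,"roll":0},{"tx":0,"ty":0,"tz":0,"roll":0},{"tx":0,"ty":0,"tz":0,"roll":0}]' 85 |sed -n 2,4p; python3 go.py 445 0 130 3.8
```

```text
contact_force: [0.7, 0.1, 0.2]
opening: 0.0799
grip_force: 0.0
tool_pos: [0.6396, -0.0263, 0.1394]
tool_rot: [2.405, 2.021, 0.001]
contact_force: [-0.4, -0.8, -0.6]
roll -0.239 (dw 13.7)  shift [  39.1 -192.4    9.2]
roll 2.902 (dw -166.3)  shift [-39.1 192.4   9.2]
p [639.6 -26.3 139.4] gripyaw -9.9 tilt [ 0.001  -0.0001] q [-0.16  0.16  1.66  0.    1.33  0.02] open 0.0851 gf 0.0 t 25.7333
```

```bash
python3 -m handwheel '[{"tx":0,"ty":0,"tz":0,"roll":-0.12},{"tx":0,"ty":0,"tz":0,"roll":-0.119},{"tx":6,"ty":-32,"tz":0,"roll":0},{"tx":7,"ty":-36,"tz":0,"roll":0},{"tx":7,"ty":-36,"tz":0,"roll":0},{"tx":7,"ty":-36,"tz":0,"roll":0},{"tx":7,"ty":-33,"tz":5,"roll":0},{"tx":5,"ty":-19,"tz":5,"roll":0},{"tx":0,"ty":0,"tz":0,"roll":0},{"tx":0,"ty":0,"tz":0,"roll":0},{"tx":0,"ty":0,"tz":0,"roll":0},{"tx":0,"ty":0,"tz":0,"roll":0}]'>/dev/null;python3 -m handwheel '[{"tx":0,"ty":0,"tz":0,"roll":0},{"tx":0,"ty":0,"tz":0,"roll":0}]'>/dev/null; python3 part.py .446 0 .04;python3 go.py 445 0 21 3.8
```

```text
wrist 6295 (array([444.3,  -0.5]), array([60. , 60.9]), 3.2) z [0.054 0.065 0.071]
roll -0.001 (dw 0.0)  shift [  0.2  -0.9 108. ]
roll 3.141 (dw -180.0)  shift [ -0.2   0.9 108. ]
p [ 4.459e+02 -1.000e-01  1.290e+02] gripyaw 3.8 tilt [-0. -0.] q [-0.17 -0.31  2.12 -0.    1.34 -0.23] open 0.0848 gf 0.0 t 26.95
```

```bash
python3 -m handwheel '[{"tx":0,"ty":-0.5,"tz":30,"roll":0.005},{"tx":0,"ty":0,"tz":33,"roll":0},{"tx":0,"ty":0,"tz":30,"roll":0},{"tx":0,"ty":0,"tz":15,"roll":0},{"tx":0,"ty":0,"tz":0,"roll":0},{"tx":0,"ty":0,"tz":0,"roll":0},{"tx":0,"ty":0,"tz":0,"roll":0},{"tx":0,"ty":0,"tz":0,"roll":0},{"tx":0,"ty":0,"tz":0,"roll":0}]' |sed -n 2,4p;python3 -m handwheel '[{"tx":0,"ty":0,"tz":0,"roll":0},{"tx":0,"ty":0,"tz":0,"roll":0},{"tx":0,"ty":0,"tz":0,"roll":0},{"tx":0,"ty":0,"tz":0,"roll":0},{"tx":0,"ty":0,"tz":0,"roll":0},{"tx":0,"ty":0,"tz":0,"roll":0},{"tx":0,"ty":0,"tz":0,"roll":0},{"tx":0,"ty":0,"tz":0,"roll":0}]' 30 50
python3 -m handwheel '[{"tx":0,"ty":0,"tz":-20,"roll":0},{"tx":0,"ty":0,"tz":-30,"roll":0},{"tx":0,"ty":0,"tz":-35,"roll":0},{"tx":0,"ty":0,"tz":-35,"roll":0},{"tx":0,"ty":0,"tz":0,"roll":0.12},{"tx":0,"ty":0,"tz":0,"roll":0.115},{"tx":0,"ty":0,"tz":0,"roll":0},{"tx":0,"ty":0,"tz":0,"roll":0},{"tx":0,"ty":0,"tz":0,"roll":0}]' ; python3 go.py 625 -113 140 -9.9
```

```text
tool_pos: [0.4463, -0.0003, 0.0226]
tool_rot: [2.151, 2.286, 0.003]
contact_force: [1.7, -1.1, -0.0]
t: 28.37
tool_pos: [0.4458, -0.0001, 0.0218]
tool_rot: [2.152, 2.287, 0.002]
contact_force: [1.4, -0.3, 6.3]
opening: 0.0595
grip_force: 56.8
t: 29.12
tool_pos: [0.4433, 0.0002, 0.1388]
tool_rot: [-2.401, -2.021, 0.004]
contact_force: [0.0, 0.6, -5.9]
opening: 0.0598
grip_force: 56.9
roll 0.001 (dw -0.1)  shift [-80.3 198.4  -2. ]
roll -3.140 (dw 179.9)  shift [  80.3 -198.4   -2. ]
p [4.433e+02 2.000e-01 1.388e+02] gripyaw -9.8 tilt [-0.0038  0.0006] q [-0.17 -0.33  2.11 -0.    1.36  0.  ] open 0.0598 gf 56.9 t 29.1167
```

```bash
python3 -m handwheel '[{"tx":-10,"ty":25,"tz":0,"roll":0},{"tx":-14,"ty":35,"tz":0,"roll":0},{"tx":-14,"ty":35,"tz":0,"roll":0},{"tx":-14,"ty":35,"tz":0,"roll":0},{"tx":-14,"ty":35,"tz":0,"roll":0},{"tx":-14,"ty":32,"tz":0,"roll":0},{"tx":0,"ty":0,"tz":8,"roll":0},{"tx":0,"ty":0,"tz":0,"roll":0},{"tx":0,"ty":0,"tz":0,"roll":0},{"tx":0,"ty":0,"tz":0,"roll":0},{"tx":0,"ty":0,"tz":0,"roll":0},{"tx":0,"ty":0,"tz":0,"roll":0}]'|sed -n 2,4p; python3 hand.py | tail -3; python3 go.py 625 -113 50 -9.9
```

```text
tool_pos: [0.6245, -0.1123, 0.1333]
tool_rot: [2.405, 2.021, 0.0]
contact_force: [0.1, 0.4, -4.2]
tool z -10 n 506 x 2/98% [28.8 29.7]
tool z 0 n 435 x 2/98% [28.7 29.6]
tool z 10 n 332 x 2/98% [28.7 29.6]
roll -0.000 (dw 0.0)  shift [-0.5  0.4 83.4]
roll 3.141 (dw -180.0)  shift [ 0.5 -0.4 83.4]
p [ 624.6 -112.4  133.4] gripyaw -9.9 tilt [ 0.0008 -0.0003] q [-0.3   0.15  1.68 -0.    1.31 -0.12] open 0.0598 gf 57.7 t 30.1667
```

```bash
python3 -m handwheel '[{"tx":0,"ty":0.5,"tz":22,"roll":0},{"tx":0,"ty":0,"tz":32,"roll":0},{"tx":0,"ty":0,"tz":22,"roll":0},{"tx":0,"ty":0,"tz":8,"roll":0},{"tx":0,"ty":0,"tz":0,"roll":0},{"tx":0,"ty":0,"tz":0,"roll":0},{"tx":0,"ty":0,"tz":0,"roll":0},{"tx":0,"ty":0,"tz":0,"roll":0},{"tx":0,"ty":0,"tz":0,"roll":0}]'>/dev/null; python3 go.py 625 -113 31 -9.9
```

```text
roll -0.001 (dw 0.1)  shift [ 0.1 -1.9 20. ]
roll 3.140 (dw -179.9)  shift [-0.1  1.9 20. ]
p [ 626.8 -113.4   51. ] gripyaw -10.0 tilt [ 0.0034 -0.0011] q [-0.3   0.25  1.71 -0.    1.18 -0.12] open 0.0595 gf 57.5 t 30.9167
```

```bash
python3 -m handwheel '[{"tx":0,"ty":-0.5,"tz":8,"roll":0},{"tx":0,"ty":0,"tz":8,"roll":0},{"tx":0,"ty":0,"tz":3,"roll":0},{"tx":0,"ty":0,"tz":0,"roll":0},{"tx":0,"ty":0,"tz":0,"roll":0},{"tx":0,"ty":0,"tz":0,"roll":0},{"tx":0,"ty":0,"tz":0,"roll":0},{"tx":0,"ty":0,"tz":0,"roll":0}]'|sed -n 2,4p; python3 -m handwheel '[{"tx":0,"ty":0,"tz":1,"roll":0},{"tx":0,"ty":0,"tz":0,"roll":0},{"tx":0,"ty":0,"tz":0,"roll":0}]'|sed -n 2,4p; 
```

```text
tool_pos: [0.6248, -0.1129, 0.0297]
tool_rot: [-2.406, -2.02, 0.001]
contact_force: [-1.5, 0.8, -0.1]
tool_pos: [0.6249, -0.1129, 0.0297]
tool_rot: [-2.406, -2.02, 0.001]
contact_force: [-5.0, 1.6, 5.1]
```

Contact. Release, lift, then pull back toward the base for a clear view.

```bash
python3 -m handwheel '[{"tx":0,"ty":0,"tz":0,"roll":0},{"tx":0,"ty":0,"tz":0,"roll":0},{"tx":0,"ty":0,"tz":0,"roll":0},{"tx":0,"ty":0,"tz":0,"roll":0}]' 80|tail -3;python3 -m handwheel '[{"tx":0,"ty":0,"tz":-10,"roll":0},{"tx":0,"ty":0,"tz":-30,"roll":0},{"tx":0,"ty":0,"tz":-35,"roll":0},{"tx":0,"ty":0,"tz":-35,"roll":0},{"tx":0,"ty":-30,"tz":-20,"roll":0},{"tx":0,"ty":-35,"tz":0,"roll":0},{"tx":0,"ty":-35,"tz":0,"roll":0},{"tx":0,"ty":-35,"tz":0,"roll":0},{"tx":0,"ty":-35,"tz":0,"roll":0},{"tx":0,"ty":0,"tz":0,"roll":0},{"tx":0,"ty":0,"tz":0,"roll":0}]' >/dev/null; python3 t.py|head -7;python3 - <<'E'
from h import *
grab("top","t2");grab("side","s2"); a=cv2.imread("pics/t2.png")[130:300,110:440]; b=cv2.imread("pics/s2.png")[140:290,200:420]
cv2.imwrite("pics/end.png",np.vstack([cv2.resize(a,(560,289)),cv2.resize(b,(560,300))]))
E
```

```text
contact_force: [-0.2, 0.4, 0.7]
opening: 0.0799
grip_force: 0.0
232 235 8418 ztop [0.4775 0.5067] (array([494.1, -69.1]), array([165.1, 355. ]), 87.8)
265 172 659 ztop [0.0723 0.0789] (array([ 625.5, -112.6]), array([60.1, 61.2]), 80.3)
139 173 489 ztop [0.0584 0.0632] (array([629.1, 200.9]), array([63.1, 43.7]), 88.3)
175 174 488 ztop [0.0585 0.063 ] (array([627.2, 111. ]), array([61. , 45.1]), 81.9)
406 181 427 ztop [0.051  0.0556] (array([ 598.3, -467.2]), array([44.5, 61.8]), 40.2)
355 181 483 ztop [0.0745 0.0855] (array([ 599. , -336.8]), array([46.8, 54.9]), 10.4)
322 185 479 ztop [0.0745 0.0851] (array([ 588.9, -255.6]), array([46.8, 55.9]), 19.9)
```

View pics/end.png

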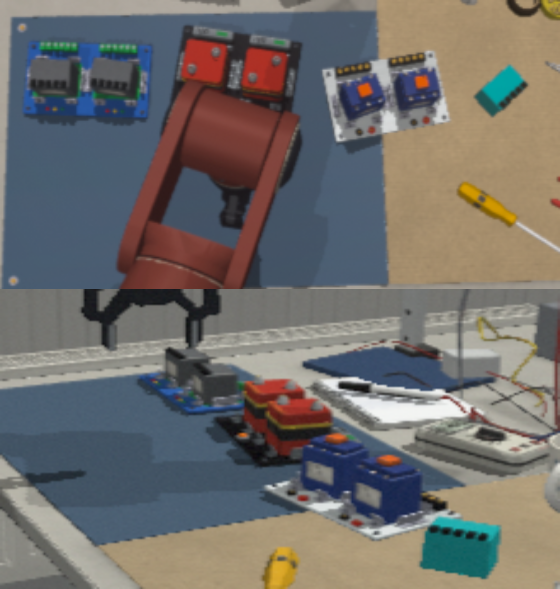

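Both final views show all six parts upright in their bays. Their tops sit about 8 mm above their bench heights, which matches the bay floors. The loaded parts haven't moved, and the arm is clear.

```bash
python3 -c "
from station import ctrl
print(ctrl.get_obs()['t']); print(ctrl.finish_job())"
```

```text
33.2333
the job is handed in; nothing more can be done
None
```

I handed the job in at 33 s: the contactor, relay module and both batteries measured upright and flat in their bays, with the two loaded parts unmoved and the arm clear; the hand-in gave no verdict.

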